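# Ease the sagging bolt over its bent keeper and hold the gate ajar

## Task

The sagging bolt on the front gate of the shoe-last pen hooks behind the bent-up brass lip of its keeper: take the bolt by its red peg and draw it back towards the hinge until you feel it catch on the lip, then, never forcing it, lift it over the lip while pulling until it is clear of the keeper. Swing the gate open towards you by about a hand's width (8 to 15 cm at its free edge) and finish still gripping the peg, holding the spring-loaded gate still and ajar; leave the lasts in the pen, the tin and the hammer as they are.

Things in the scene. Friction and masses are not known exactly. Their poses are not given: they have to be found in the camera images.
- pen: Fixed open-topped oak pen, 280 x 360 mm, 140 mm high; origin at the centre of its underside on the bench. Its -x side is the front, facing the robot: a dark wooden gate with steel bars, and at the -y end of the front a dark fixed post 30 x 78 mm, also 140 mm high. Its yaw varies.
- gate_hinge (a point): Point on the gate's vertical hinge axis, at the height of the gate's top (140 mm above the bench), at the +y end of the pen's front (pen frame -125, 165 mm). The gate is 24 mm thick and reaches 260 mm from this axis to its free edge next to the post.
- gate (a joint): Gate angle, rad: 0 closed, grows as the free edge swings out of the pen's front towards -x of the pen (seen from above the gate turns clockwise), up to 1.2. A spring pulls it shut (about 0.2 N m closed, 0.5 N m at 0.45 rad). The gate cannot open while the bolt's toe is between the keeper's cheeks.
- bolt: Steel barrel bolt: 10 mm round bar along the gate's top edge, axis 160 mm above the bench, in two tall slotted barrels on the gate (tops 190 mm above the bench; 48 mm to the keeper side, 96 mm to the hinge side of the peg when shut). Origin on the axis under the peg; +y along the bar to the hinge (the way to draw it), -y to the keeper, z up; turns with the gate. About 0.25 kg, varying.
- toe (a point): Middle of the underside of the bolt's toe, a steel block at the bar's keeper end, 10 mm along the bar, 14 mm across, hanging 18 mm below the bar's axis; 103.5 mm towards -y from the bolt's origin. Axes as the bolt's.
- peg (a point): Place to grip on the bolt: the bright red upright round peg, 18 mm diameter, standing on the bar; this point is on its axis, 52 mm above the bar's axis and 20 mm below the peg's top. It moves with the bolt, axes as the bolt's.
- bolt_draw (a joint): How far the bolt is drawn, m: 0 fully shut, grows towards the hinge, end stop at 0.045. About 2 N of friction. At 0.014 the sagging toe meets the lip; it is past the lip from about 0.030 and clear of the keeper (gate free) from about 0.035. The start lies between 0.002 and 0.010.
- bolt_lift (a joint): How far the bolt is lifted straight up in its slotted barrels, m: 0 sagged, end stop at 0.018; it falls back if let go.
- keeper: Steel keeper fixed on the post's top: base plate, with two upright cheeks 32 mm high and 44 mm long along the bar, one on each side of it with 20 mm between, open at the top; origin at the middle of its underside. Its brass lip is part of it.
- keeper_lip: Brass lip of the keeper, a 5 mm thick upright plate across the bar's path between the cheeks, at the keeper's gate end; the toe hooks behind it. It is bent by a different amount each time: its top lies 7 to 13 mm above the post's top, so the bolt must be lifted 5 to 11 mm for the toe to pass. Origin at its foot level with the post's top.
- last_a: Pale wooden shoe last lying loose in the pen, 190 mm long, 80 mm high; origin at the centre of its underside. Leave it.
- last_b: The second last of the pair, same size. Leave it.
- tin: Red round polish tin on the bench left of the pen, 88 mm diameter, 30 mm high; origin at the centre of its underside. Leave it.
- hammer: Hammer lying on the bench right of the pen, along its own x axis; origin at its middle on the bench. Leave it.

How it is judged:
By the outcome, as a careful person would: the job done as asked, in the order asked, and still so for the second after the job is handed in, while the arm keeps its last pose, push and grip.
It also fails if it takes over 38 s, if anything falls off the work surface, if the arm or the gripper's body presses on something with over 40 N, if the wrist force passes 120 N, or if a joint passes its speed limit or range.

## Robot

A 6-joint arm with a two-finger parallel gripper is mounted at the origin on the work surface. World frame = base frame: x ahead of the robot, y to its left, z up, the work surface at z = 0. Lengths are in m, angles in rad, forces in N, time in s.
With the tool pointing down it reaches from about 0.35 to 0.725 m from the base axis. Payload 6 kg.
Tool frame: the origin (TCP) lies midway between the tips of the shut fingers; the grasp point (between the pads) lies 19 mm behind it (bot.grasp_offset is the distance from the TCP to the grasp point, in m); z points along the fingers, y is the line along which they close (so a half turn about z gives the same grasp; the last joint's range is limited). The gripper opens to 85 mm and grips with 20 to 120 N. Pads are 22 mm wide; open, the fingers measure 114 mm over their backs; the gripper's body (76 mm by 85 mm) begins 54 mm behind the grasp point. The pads swing forward as they close: fully open they stand 13 mm farther back than shut.
Start: joints at [1.49, 0.04, 0.085, 0, -1.615, -0.334], TCP at [0.242, 0.549, 0.231] pointing down, gripper open.
Joint ranges: [-2.56, 2.56], [-1.29, 2.01], [-1.08, 1.49], [-3.29, 1.98], [-2.81, -0.18], [-2.99, 2.99]. Speed limits (rad/s): [2.57, 2.57, 3.01, 3.14, 3.14, 3.14].

## Interface

Orientations are given as a unit quaternion [x, y, z, w].
In Python, from station import bot, imaging, hand_in gives the robot as it stands. The module is installed in compiled form; this text tells all that it offers.
- The arm moves only by the tool jog_arm, never from a script. Its argument "commands" is a list of rows, each a list of 3 entries, a list of its own where there are three numbers: the shift along the world's x, y, z normalised to -1 to 1, where 1 is 0.025 m, then the turn, a rotation vector about the world's x, y, z normalised to -1 to 1, where 1 is 0.12 rad, then the gripper's target within -1 to 1 (fully open at 1, half-way at 0, shut at -1). In form: [[[dx, dy, dz], [ax, ay, az], jaw], ...]. A call has 1 to 5 rows; each row shifts and turns the commanded pose from where the row before left it; what a row does not reach is not made up. A row lasts 1/8 s, in which the tool goes at most 62.5 mm and 10.7 degrees, less where a joint would pass 70% of its speed; a pose out of reach is approached as far as the arm can. A call with a number of a shift or a turn outside -1 to 1 is refused whole. A call with a gripper value outside its range is refused whole. The fingers move at their own pace and stop on an object; the grip force is fixed at half the most. Time passes only in rows, so rows that do not move let the fingers close. It gives the time, the measured TCP pose, the force, the opening and the grip force at its end, in the units of the state.
- bot.read_state(): the state, without advancing time (a new reading comes with each control period).
- imaging.capture(name): name is "scene" or "top"; returns a dict with "img" (480x640x3 uint8, blue, green, red), "intrinsics" (3x3 intrinsics, pixels), "extrinsics" (4x4, takes a point from world to camera coordinates). Camera axes: x right, y up, looking along -z (the intrinsics and any distortion apply to the point x, -y, -z); pixel columns grow to the right and rows downward; lengths in m; the calibration is good to about 2 mm. A picture is of the moment at which its call begins. There is no depth.
- hand_in(): hands the job in; it is judged then, once.
The state is a dict: "t": time; "joints": joint angles; "qvel": joint speeds; "joint_efforts": joint torques, N m; "position": TCP position; "tcp_rot": TCP orientation; "ft_force": force on the tool from outside, world axes, zero at the start; "torque": the same for the moment, N m; "gripper_width": finger opening in m; "grasp_force": force on a finger pad.
Only numpy, scipy, OpenCV 4.12 (cv2) and the standard library are available. Lean on these libraries where they do the work, as an engineer would, in place of code of your own. Each camera call takes 0.05 s, during which the arm holds its last target. There are 200 camera calls.

## Working session

There is one attempt and no reset: what is moved stays moved. The work goes in short steps, Python scripts to look and compute and a tool call to move; the robot and the scene stay as the last step left them, time stands still between calls to the robot, and variables do not carry over. Pictures are saved under pics/ and viewed, at most 10 in all, crops included, and the job is handed in when it is done.

Besides the shell and the picture viewer there is one more tool, called after ">>>" as a command line: name --argument value ..., lists and objects as JSON in quotes. jog_arm: Moves the arm, as the interface text tells. Scaled input: -1 to 1 covers 0.025 m each way for a shift and 0.12 rad each way for a turn. Its arguments: {"type":"object","properties":{"commands":{"type":"array","items":{"type":"array"}}},"required":["commands"]}

```bash
mkdir -p pics; cat > h.py <<'E'
import numpy as np, cv2
from station import bot, imaging
def P(c,p):
    q=c["extrinsics"]@np.append(p,1.); q=np.array([q[0],-q[1],-q[2]]); u=c["intrinsics"]@q; return u[:2]/u[2]
def ray(c,uv):
    E=np.array(c["extrinsics"]); d=np.linalg.inv(c["intrinsics"])@[uv[0],uv[1],1.]
    d=np.array([d[0],-d[1],-d[2]]); R=E[:3,:3]; return -R.T@E[:3,3], R.T@d
def plane(c,uv,z):
    o,d=ray(c,uv); return o+d*(z-o[2])/d[2]
def tri(c1,u1,c2,u2):
    o1,d1=ray(c1,u1);o2,d2=ray(c2,u2)
    s=np.linalg.lstsq(np.c_[d1,-d2],o2-o1,rcond=None)[0]; a,b=o1+s[0]*d1,o2+s[1]*d2
    return (a+b)/2,np.linalg.norm(a-b)
def red(img):
    h=cv2.cvtColor(img,cv2.COLOR_BGR2HSV)
    m=(((h[...,0]<8)|(h[...,0]>172))&(h[...,1]>150)&(h[...,2]>80)).astype('uint8')
    n,l,s,c=cv2.connectedComponentsWithStats(m); return [(s[i].tolist(),c[i].round(1).tolist()) for i in range(1,n) if s[i][4]>25]
E
python3 - <<'E'
from h import *
for n in("scene","top"):
    c=imaging.capture(n); cv2.imwrite(f"pics/{n}0.png",c["img"]); print(n,red(c["img"]),ray(c,(320,240)))
s=bot.read_state(); print(s["t"],s["position"],s["tcp_rot"],s["gripper_width"],s["ft_force"])
E
```

```text
scene [([295, 0, 7, 5, 33], [298.0, 1.9]), ([357, 0, 9, 29, 200], [360.7, 13.7]), ([334, 206, 32, 27, 654], [350.3, 218.2]), ([274, 261, 9, 22, 148], [278.6, 271.1])] (array([ 0.88551236, -0.45640412,  1.08848496]), array([-0.28425531,  0.44250494, -0.85061488]))
top [([221, 236, 43, 43, 1469], [242.0, 256.9]), ([395, 248, 13, 10, 93], [401.5, 252.6])] (array([0.50486608, 0.02158436, 1.26527908]), array([ 0.07130447,  0.01040382, -0.99741085]))
0.1 [0.24160857 0.54889147 0.23038461] [ 9.78571016e-01 -2.05908151e-01 -1.20483041e-04  7.64820823e-04] 0.08515445773353045 [ 0.06518874  0.21254436 -0.81483494]
```

View pics/scene0.png

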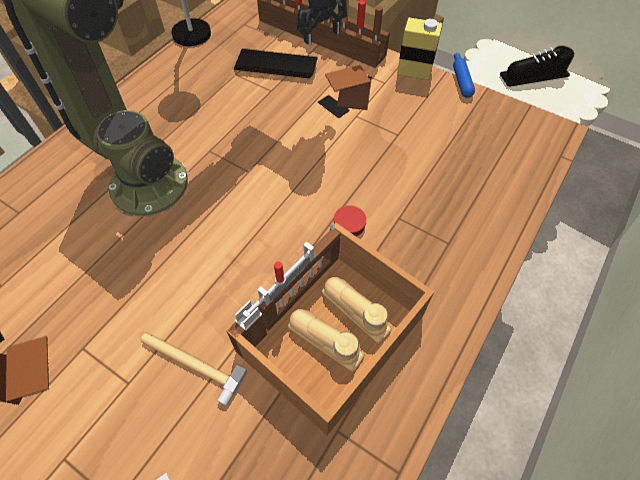

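View pics/top0.png

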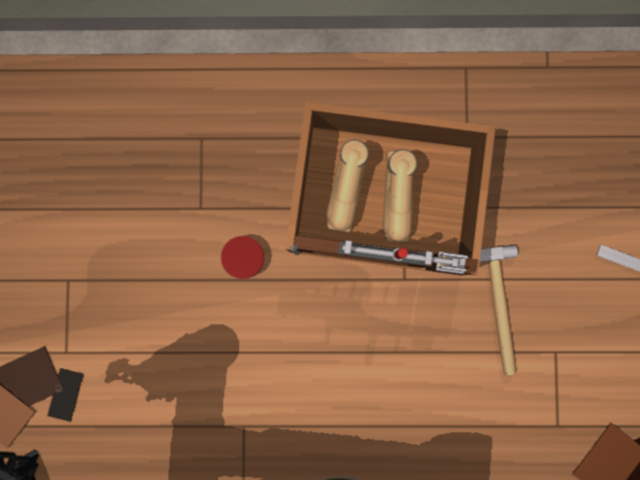

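```bash
python3 - <<'E'
from h import *
S=imaging.capture("scene");T=imaging.capture("top")
# peg body centroid in both views, expected z ~0.2
print("tri",tri(S,(278.6,271.1),T,(401.5,252.6)))
for z in(.2,.212,.232): print(z,plane(T,(401.5,252.6),z),plane(S,(278.6,271.1),z))
for n,uv,z in(("FL",(293,249),.14),("BL",(307,104),.14),("BR",(494,129),.14),("FR",(475,271),.14),("barH",(347,247),.19),("barK",(430,258),.19),("keep",(452,262),.17)): print(n,plane(T,uv,z).round(4))
a=[cv2.resize(T["img"][225:285,330:490],None,fx=5,fy=5,interpolation=2),cv2.resize(S["img"][235:350,220:380],None,fx=5,fy=5,interpolation=2)[:300*2]]
cv2.imwrite("pics/c1.png",a[0]); cv2.imwrite("pics/c2.png",a[1])
E
```

```text
tri (array([ 0.55879321, -0.10897626,  0.20558775]), np.float64(0.0016951404884848291))
0.2 [ 0.55841772 -0.11020479  0.2       ] [ 0.55739986 -0.10625391  0.2       ]
0.212 [ 0.55781448 -0.10872023  0.212     ] [ 0.56183139 -0.11098309  0.212     ]
0.232 [ 0.55680908 -0.10624596  0.232     ] [ 0.56921728 -0.11886505  0.232     ]
FL [0.5687 0.0835 0.14  ]
BL [0.8426 0.0572 0.14  ]
BR [ 0.793  -0.2936  0.14  ]
FR [ 0.527  -0.2528  0.14  ]
barH [ 0.5691 -0.015   0.19  ]
barK [ 0.5492 -0.1617  0.19  ]
keep [ 0.5427 -0.2045  0.17  ]
```

View pics/c1.png

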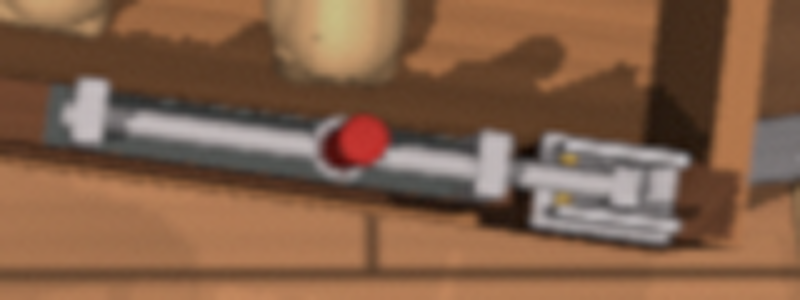

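View pics/c2.png

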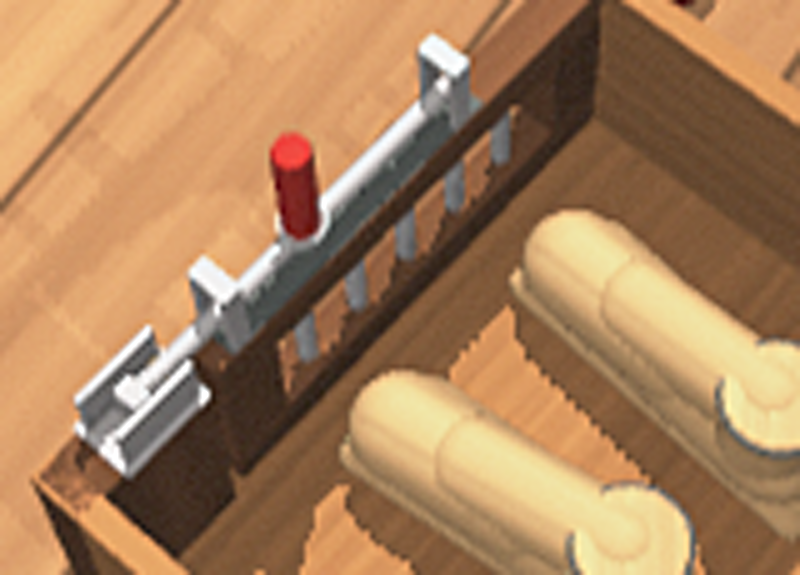

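The pictures show the pen with its front gate towards the robot and a yaw of about -0.13. In the top view the peg's top is at (403,253), and the barrels are at (349,247) and (429,258). The toe sits between the keeper cheeks near (456,262). That puts the peg at about (0.5565, -0.108), and its triangulated height of 0.206 is plausible.

>>> jog_arm --commands '[[[0.5,-1,0.8],[0,0,-0.43],1],[[0.5,-1,0.8],[0,0,-0.43],1],[[0.5,-1,0],[0,0,-0.43],1],[[0.5,-1,0],[0,0,-0.43],1],[[0.5,-1,0],[0,0,-0.43],1]]'

```text
t: 0.82
position: [0.3047, 0.4231, 0.2711]
tcp_rot: [0.944, -0.331, -0.0, 0.0]
ft_force: [0.9, 0.4, -0.7]
gripper_width: 0.0852
grasp_force: 0.0
```

>>> jog_arm --commands '[[[0.5,-1,0],[0,0,-0.43],1],[[0.5,-1,0],[0,0,-0.43],1],[[0.5,-1,0],[0,0,-0.43],1],[[0.5,-1,0],[0,0,-0.43],1],[[0.5,-1,0],[0,0,-0.43],1]]'

```text
t: 1.45
position: [0.3672, 0.2978, 0.2712]
tcp_rot: [0.893, -0.45, -0.0, 0.0]
ft_force: [0.2, 0.8, -0.5]
gripper_width: 0.0855
grasp_force: 0.0
```

>>> jog_arm --commands '[[[0.5,-1,0],[0,0,-0.43],1],[[0.5,-1,0],[0,0,-0.43],1],[[0.5,-1,0],[0,0,-0.43],1],[[0.5,-1,0],[0,0,-0.43],1],[[0.5,-1,0],[0,0,-0.43],1]]'

```text
t: 2.08
position: [0.4295, 0.1728, 0.2712]
tcp_rot: [0.828, -0.561, -0.0, -0.0]
ft_force: [-0.0, 0.1, -0.9]
gripper_width: 0.0859
grasp_force: 0.0
```

>>> jog_arm --commands '[[[0.5,-1,0],[0,0,-0.43],1],[[0.5,-1,0],[0,0,-0.43],1],[[0.5,-1,0],[0,0,-0.43],1],[[0.5,-1,0],[0,0,-0.43],1],[[0.5,-1,0],[0,0,-0.43],1]]'

```text
t: 2.7
position: [0.4919, 0.0478, 0.2712]
tcp_rot: [0.749, -0.663, -0.0, 0.0]
ft_force: [-0.8, 0.3, 0.1]
gripper_width: 0.0854
grasp_force: 0.0
```

>>> jog_arm --commands '[[[0.4,-1,0],[0,0,-0.42],1],[[0.4,-1,0],[0,0,-0.42],1],[[0.4,-1,0],[0,0,-0.42],1],[[0.4,-1,0],[0,0,-0.42],1],[[0.4,-1,0],[0,0,-0.42],1]]'

```text
t: 3.32
position: [0.5418, -0.0772, 0.2711]
tcp_rot: [-0.659, 0.752, 0.0, -0.0]
ft_force: [-0.0, 1.0, 0.4]
gripper_width: 0.0852
grasp_force: 0.0
```

>>> jog_arm --commands '[[[0.3,-0.6,0],[0,0,0],1],[[0.28,-0.63,0],[0,0,0],1],[[0,0,0],[0,0,0],1]]'

```text
t: 3.7
position: [0.5565, -0.1074, 0.2709]
tcp_rot: [-0.66, 0.751, 0.0, -0.0]
ft_force: [-0.0, 0.4, -0.0]
gripper_width: 0.0853
grasp_force: 0.0
```

```bash
python3 - <<'E'
from h import *
S=imaging.capture("scene");T=imaging.capture("top");print(red(S["img"]),red(T["img"]))
p=bot.read_state()["position"];print(p,P(S,[.5565,-.108,.232]),P(T,[.5565,-.108,.232]))
cv2.imwrite("pics/s2.png",cv2.resize(S["img"][180:330,180:380],None,fx=4,fy=4))
E
```

```text
[([295, 0, 7, 5, 33], [298.0, 1.9]), ([357, 0, 9, 29, 194], [360.8, 13.6]), ([334, 206, 32, 28, 651], [350.3, 218.3]), ([274, 262, 10, 21, 153], [278.7, 271.5])] []
[ 0.55624633 -0.10650089  0.27119666] [276.63299667 264.16124352] [402.53431694 252.77843781]
```

View pics/s2.png

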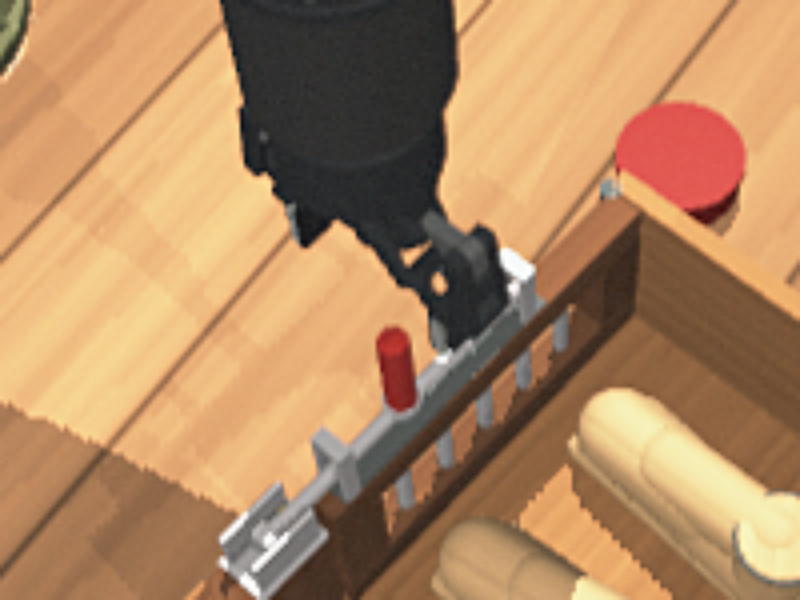

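The peg stands upright under the open gripper, with its top at about (279,264) in the full image, within about 2 px of the prediction. I'll descend around it next.

>>> jog_arm --commands '[[[0.04,0,-0.8],[0,0,0],1],[[0,0,-0.8],[0,0,0],1],[[0,0,-0.8],[0,0,0],1],[[0,0,-0.6],[0,0,0],1],[[0,0,0],[0,0,0],1]]'

```text
t: 4.42
position: [0.5567, -0.1063, 0.1952]
tcp_rot: [-0.661, 0.751, 0.001, -0.001]
ft_force: [-0.3, -0.7, 0.6]
gripper_width: 0.0853
grasp_force: 0.0
```

>>> jog_arm --commands '[[[0,0,0],[0,0,0],0.2],[[0,0,0],[0,0,0],-0.2],[[0,0,0],[0,0,0],-0.4],[[0,0,0],[0,0,0],-0.45]]'

```text
t: 4.92
position: [0.5574, -0.1067, 0.1965]
tcp_rot: [-0.66, 0.751, -0.0, 0.0]
ft_force: [-0.3, 0.3, -0.1]
gripper_width: 0.0234
grasp_force: 0.0
```

>>> jog_arm --commands '[[[0,0,0],[0,0,0],-0.52],[[0,0,0],[0,0,0],-0.56],[[0,0,0],[0,0,0],-0.6]]'

```text
t: 5.3
position: [0.5575, -0.1067, 0.1964]
tcp_rot: [-0.66, 0.751, -0.0, 0.0]
ft_force: [1.5, -0.4, 0.7]
gripper_width: 0.0171
grasp_force: 17.6
```

>>> jog_arm --commands '[[[0,0,0],[0,0,0],-1],[[0,0,0],[0,0,0],-1],[[0,0,0],[0,0,0],-1]]'

```text
t: 5.68
position: [0.5574, -0.1067, 0.1965]
tcp_rot: [-0.66, 0.751, -0.0, 0.0]
ft_force: [1.8, 0.4, 1.1]
gripper_width: 0.0164
grasp_force: 58.4
```

>>> jog_arm --commands '[[[0.01,0.06,0],[0,0,0],-1],[[0.01,0.06,0],[0,0,0],-1],[[0,0,0],[0,0,0],-1]]'

```text
t: 6.05
position: [0.5578, -0.1037, 0.1966]
tcp_rot: [-0.66, 0.751, -0.0, -0.0]
ft_force: [1.0, -1.6, 2.6]
gripper_width: 0.0165
grasp_force: 58.4
```

>>> jog_arm --commands '[[[0.005,0.04,0],[0,0,0],-1],[[0,0,0],[0,0,0],-1]]'

```text
t: 6.3
position: [0.558, -0.1027, 0.1965]
tcp_rot: [-0.66, 0.751, -0.0, 0.0]
ft_force: [1.0, -1.6, 3.3]
gripper_width: 0.0166
grasp_force: 58.4
```

>>> jog_arm --commands '[[[0.005,0.04,0],[0,0,0],-1],[[0,0,0],[0,0,0],-1]]'

```text
t: 6.55
position: [0.5581, -0.1016, 0.1965]
tcp_rot: [-0.66, 0.751, -0.0, 0.0]
ft_force: [0.2, -3.0, 3.6]
gripper_width: 0.0165
grasp_force: 58.4
```

>>> jog_arm --commands '[[[0.005,0.04,0],[0,0,0],-1],[[0,0,0],[0,0,0],-1]]'

```text
t: 6.8
position: [0.5583, -0.1006, 0.1965]
tcp_rot: [-0.66, 0.751, -0.0, 0.0]
ft_force: [0.6, -2.2, 5.9]
gripper_width: 0.0166
grasp_force: 58.5
```

>>> jog_arm --commands '[[[0.005,0.04,0],[0,0,0],-1],[[0,0,0],[0,0,0],-1]]'

```text
t: 7.05
position: [0.5584, -0.0996, 0.1965]
tcp_rot: [-0.66, 0.751, -0.0, 0.0]
ft_force: [1.1, -2.6, 4.9]
gripper_width: 0.0168
grasp_force: 58.5
```

```bash
python3 - <<'E'
from h import *
s=bot.read_state();print(s["ft_force"],s["torque"],s["position"])
E
```

```text
[ 1.09451774 -2.6329923   4.87803046] [-0.59538211 -0.31182308 -0.0455557 ] [ 0.55840782 -0.09957989  0.19651019]
```

>>> jog_arm --commands '[[[0.005,0.04,0],[0,0,0],-1],[[0,0,0],[0,0,0],-1]]'

```text
t: 7.3
position: [0.5586, -0.0986, 0.1965]
tcp_rot: [-0.66, 0.751, -0.0, 0.0]
ft_force: [1.3, -2.1, 4.9]
gripper_width: 0.0162
grasp_force: 58.5
```

>>> jog_arm --commands '[[[0.005,0.04,0],[0,0,0],-1],[[0,0,0],[0,0,0],-1]]'

```text
t: 7.55
position: [0.5587, -0.0976, 0.1965]
tcp_rot: [-0.66, 0.751, -0.0, 0.0]
ft_force: [0.6, -1.4, 5.5]
gripper_width: 0.0164
grasp_force: 58.5
```

>>> jog_arm --commands '[[[0.005,0.04,0],[0,0,0],-1],[[0,0,0],[0,0,0],-1]]'

```text
t: 7.8
position: [0.5588, -0.0966, 0.1965]
tcp_rot: [-0.66, 0.751, -0.0, 0.0]
ft_force: [1.2, -1.5, 5.1]
gripper_width: 0.0163
grasp_force: 58.5
```

>>> jog_arm --commands '[[[0.005,0.04,0],[0,0,0],-1],[[0,0,0],[0,0,0],-1]]'

```text
t: 8.05
position: [0.5589, -0.0957, 0.1965]
tcp_rot: [-0.66, 0.751, -0.0, 0.0]
ft_force: [2.2, -3.0, 5.9]
gripper_width: 0.0165
grasp_force: 58.5
```

>>> jog_arm --commands '[[[0.005,0.04,0],[0,0,0],-1],[[0,0,0],[0,0,0],-1]]'

```text
t: 8.3
position: [0.5589, -0.0956, 0.1965]
tcp_rot: [-0.66, 0.751, -0.001, -0.001]
ft_force: [1.7, -5.7, 5.5]
gripper_width: 0.0167
grasp_force: 58.6
```

The peg has stopped moving and the pull force has risen. I'll add one small nudge to confirm the catch.

>>> jog_arm --commands '[[[0.002,0.02,0],[0,0,0],-1],[[0,0,0],[0,0,0],-1]]'

```text
t: 8.55
position: [0.5589, -0.0956, 0.1965]
tcp_rot: [-0.66, 0.751, -0.001, -0.001]
ft_force: [2.1, -7.8, 4.5]
gripper_width: 0.0164
grasp_force: 58.6
```

The catch is confirmed at a draw of 14 mm with about 8 N of pull. Now I'll lift while keeping that light pull.

>>> jog_arm --commands '[[[0,0,0.08],[0,0,0],-1],[[0,0,0.08],[0,0,0],-1],[[0,0,0],[0,0,0],-1]]'

```text
t: 8.93
position: [0.5584, -0.0955, 0.1974]
tcp_rot: [-0.66, 0.751, 0.001, -0.002]
ft_force: [4.4, -9.9, -6.2]
gripper_width: 0.0165
grasp_force: 58.8
```

>>> jog_arm --commands '[[[0,0,0.04],[0,0,0],-1],[[0,0,0.04],[0,0,0],-1],[[0,0,0],[0,0,0],-1]]'

```text
t: 9.3
position: [0.5579, -0.0954, 0.1988]
tcp_rot: [-0.66, 0.751, 0.001, -0.003]
ft_force: [2.6, -9.8, -7.9]
gripper_width: 0.016
grasp_force: 58.8
```

>>> jog_arm --commands '[[[0,0,0.08],[0,0,0],-1],[[0,0,0],[0,0,0],-1]]'

```text
t: 9.55
position: [0.5577, -0.0954, 0.2008]
tcp_rot: [-0.66, 0.752, 0.001, -0.003]
ft_force: [2.3, -9.5, -7.1]
gripper_width: 0.0166
grasp_force: 58.9
```

>>> jog_arm --commands '[[[0,0,0.08],[0,0,0],-1],[[0,0,0],[0,0,0],-1]]'

```text
t: 9.8
position: [0.5577, -0.0953, 0.2026]
tcp_rot: [-0.66, 0.751, 0.002, -0.003]
ft_force: [3.0, -10.3, -8.7]
gripper_width: 0.0162
grasp_force: 58.7
```

>>> jog_arm --commands '[[[0,0,0.06],[0,0,0],-1],[[0,0,0],[0,0,0],-1]]'

```text
t: 10.05
position: [0.5577, -0.0951, 0.2041]
tcp_rot: [-0.66, 0.751, 0.002, -0.003]
ft_force: [1.5, -7.9, -7.9]
gripper_width: 0.0167
grasp_force: 58.8
```

>>> jog_arm --commands '[[[0,0,0.06],[0,0,0],-1],[[0,0,0],[0,0,0],-1]]'

```text
t: 10.3
position: [0.5584, -0.0938, 0.2076]
tcp_rot: [-0.66, 0.751, 0.001, -0.001]
ft_force: [1.8, -1.9, -3.4]
gripper_width: 0.0166
grasp_force: 59.3
```

The toe has cleared the lip: y moved forward and the forces dropped. I'll keep this height and pull on.

>>> jog_arm --commands '[[[0.01,0.08,0.02],[0,0,0],-1],[[0.01,0.08,0],[0,0,0],-1],[[0.01,0.08,0],[0,0,0],-1],[[0,0,0],[0,0,0],-1]]'

```text
t: 10.8
position: [0.5597, -0.0876, 0.2097]
tcp_rot: [-0.661, 0.751, 0.0, 0.0]
ft_force: [1.1, -0.7, -4.0]
gripper_width: 0.0165
grasp_force: 59.2
```

>>> jog_arm --commands '[[[0.01,0.08,0],[0,0,0],-1],[[0.01,0.08,0],[0,0,0],-1],[[0.01,0.08,0],[0,0,0],-1],[[0,0,0],[0,0,0],-1]]'

```text
t: 11.3
position: [0.5606, -0.0819, 0.2098]
tcp_rot: [-0.661, 0.751, 0.0, 0.0]
ft_force: [2.2, -0.8, -2.9]
gripper_width: 0.0163
grasp_force: 59.3
```

>>> jog_arm --commands '[[[0.01,0.08,0],[0,0,0],-1],[[0.01,0.08,0],[0,0,0],-1],[[0.01,0.08,0],[0,0,0],-1],[[0.01,0.08,0],[0,0,0],-1],[[0,0,0],[0,0,0],-1]]'

```text
t: 11.92
position: [0.5616, -0.0738, 0.2098]
tcp_rot: [-0.661, 0.751, 0.0, 0.0]
ft_force: [2.1, -1.0, -3.5]
gripper_width: 0.0168
grasp_force: 59.3
```

>>> jog_arm --commands '[[[0.01,0.08,0],[0,0,0],-1],[[0.01,0.08,0],[0,0,0],-1],[[0,0,0],[0,0,0],-1]]'

```text
t: 12.3
position: [0.562, -0.0699, 0.2098]
tcp_rot: [-0.661, 0.751, 0.0, 0.0]
ft_force: [2.0, -0.9, -1.9]
gripper_width: 0.0165
grasp_force: 59.3
```

```bash
python3 - <<'E'
from h import *
S=imaging.capture("scene");print(red(S["img"]))
cv2.imwrite("pics/s3.png",cv2.resize(S["img"][200:340,200:360],None,fx=4,fy=4,interpolation=2))
E
```

```text
[([295, 0, 7, 5, 33], [298.0, 1.9]), ([357, 0, 9, 29, 200], [360.7, 13.7]), ([334, 206, 32, 28, 654], [350.3, 218.2]), ([285, 249, 10, 19, 66], [288.3, 259.3])]
```

View pics/s3.png

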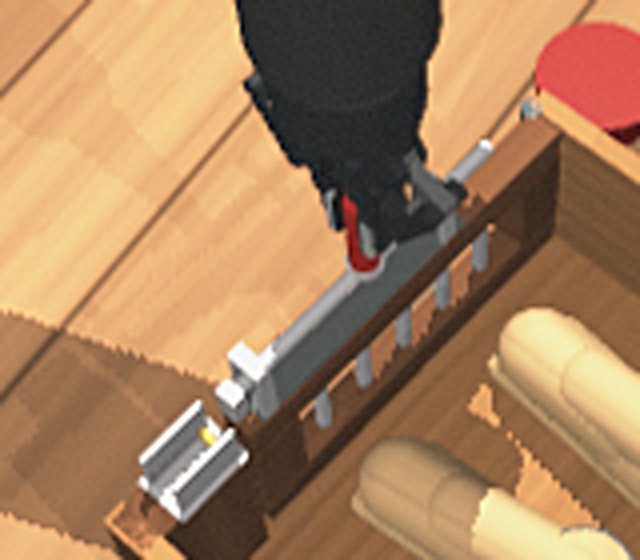

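The picture shows the toe out of the keeper at (235,395), the lip at (208,436) behind it, and the peg held in the fingers at (360,245). The draw is about 40 mm. Now I'll swing the gate along its arc.

>>> jog_arm --commands '[[[-0.136,0.023,0],[0,0,-0.208],-1],[[-0.136,0.023,0],[0,0,-0.208],-1],[[-0.135,0.03,0],[0,0,-0.208],-1],[[-0.135,0.03,0],[0,0,-0.208],-1],[[0,0,0],[0,0,0],-1]]'

```text
t: 12.98
position: [0.5481, -0.0672, 0.2097]
tcp_rot: [-0.622, 0.783, 0.0, 0.0]
ft_force: [1.9, 0.4, -3.2]
gripper_width: 0.0168
grasp_force: 59.3
```

>>> jog_arm --commands '[[[-0.133,0.036,0],[0,0,-0.208],-1],[[-0.133,0.037,0],[0,0,-0.208],-1],[[-0.131,0.043,0],[0,0,-0.208],-1],[[-0.131,0.043,0],[0,0,-0.208],-1],[[0,0,0],[0,0,0],-1]]'

```text
t: 13.6
position: [0.5349, -0.0634, 0.2097]
tcp_rot: [-0.582, 0.813, 0.0, -0.0]
ft_force: [0.6, 0.1, -3.2]
gripper_width: 0.0163
grasp_force: 59.3
```

>>> jog_arm --commands '[[[-0.129,0.05,0],[0,0,-0.208],-1],[[-0.129,0.05,0],[0,0,-0.208],-1],[[-0.126,0.056,0],[0,0,-0.208],-1],[[-0.126,0.056,0],[0,0,-0.208],-1],[[0,0,0],[0,0,0],-1]]'

```text
t: 14.22
position: [0.5221, -0.0583, 0.2098]
tcp_rot: [-0.541, 0.841, 0.0, -0.0]
ft_force: [-1.3, -2.0, -1.9]
gripper_width: 0.0165
grasp_force: 59.3
```

>>> jog_arm --commands '[[[-0.123,0.062,0],[0,0,-0.208],-1],[[-0.123,0.063,0],[0,0,-0.208],-1],[[-0.12,0.068,0],[0,0,-0.208],-1],[[-0.12,0.068,0],[0,0,-0.208],-1],[[0,0,0],[0,0,0],-1]]'

```text
t: 14.85
position: [0.5101, -0.0515, 0.2098]
tcp_rot: [-0.498, 0.867, 0.0, 0.0]
ft_force: [-2.6, -1.9, -3.0]
gripper_width: 0.0165
grasp_force: 59.4
```

>>> jog_arm --commands '[[[-0.115,0.075,0],[0,0,-0.208],-1],[[-0.115,0.075,0],[0,0,-0.208],-1],[[0,0,0],[0,0,0],-1],[[0,0,0],[0,0,0],-1],[[0,0,0],[0,0,0],-1]]'

```text
t: 15.48
position: [0.5046, -0.0479, 0.2097]
tcp_rot: [-0.477, 0.879, 0.0, -0.0]
ft_force: [-3.1, -0.6, -2.0]
gripper_width: 0.0165
grasp_force: 59.4
```

```bash
python3 - <<'E'
from h import *
s=bot.read_state();print(s["t"],s["position"],s["ft_force"],s["qvel"])
S=imaging.capture("scene");T=imaging.capture("top")
a=cv2.resize(S["img"][190:350,190:390],None,fx=2,fy=2);b=cv2.resize(T["img"][220:380,280:480],None,fx=2,fy=2)
cv2.imwrite("pics/s4.png",np.hstack([a,b]))
E
```

```text
15.475 [ 0.50455823 -0.04789163  0.20974201] [-3.09394509 -0.60784888 -2.0314103 ] [-6.31039118e-04  4.05899489e-04  4.18101275e-05  1.24542941e-03
 -9.95889501e-05 -1.86148321e-03]
```

View pics/s4.png

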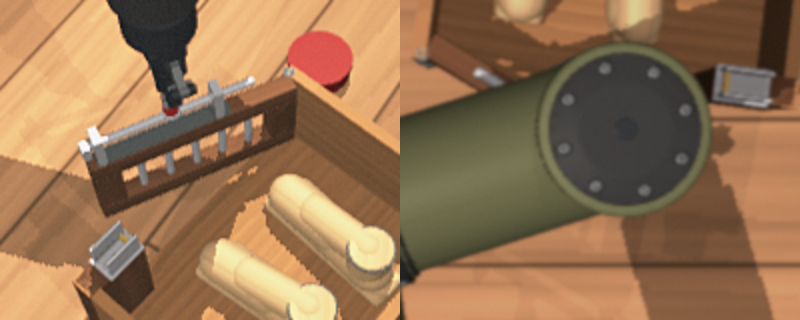

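The gate stands ajar at about 0.45 rad, roughly 11.6 cm at the free edge. It is still, the peg is gripped, and the lasts and tin look undisturbed.

```bash
python3 -c "
from station import hand_in
print(hand_in())"
```

```text
the job is handed in; nothing more can be done
None
```

I drew the bolt to its catch, lifted it over the lip and clear of the keeper, and handed the job in with the gate held still about 11.6 cm ajar (worked out from the arm's pose) by the gripped peg; the hand-in returned no verdict.

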